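Unlock the flexible-shaft selector

ROBOT

A 6-joint arm with a two-finger parallel gripper is mounted at the origin on a cart in front of the work surface, level with it; the furniture and walls round the work are solid. World frame = base frame: x ahead of the robot, y to its left, z up, the work surface at z = 0. Lengths are in mm, angles in rad, forces in N, time in s.
With the tool pointing down it reaches from about 300 to 875 mm from the base axis. Payload 4.2 kg.
Tool frame: the origin (TCP) lies on the centre line of the jaws, within the pads' length; the fingertips stand 19 mm ahead of it and the grasp point (between the pads) is the TCP; x points along the fingers, y is the direction in which the jaws open and shut, and the axes are right-handed (so a half turn about x gives the same grasp; the last joint's range is limited). The gripper opens to 85 mm and grips with 20 to 120 N. Pads are 22 mm wide; open, the fingers measure 114 mm over their backs; the gripper's body (76 mm by 85 mm) begins 54 mm behind the grasp point. The pads swing forward as they close: fully open they stand 13 mm farther back than shut.
Start: joints at [-1.228, 0.32, 1.565, -0, 1.257, -0.02], TCP at [204.067, -537.584, 250.338] pointing down, gripper open.
Joint ranges: [-3.11, 3.11], [-0.84, 2.01], [0.21, 2.61], [-1.34, 4.49], [0.05, 2.63], [-2.56, 2.56]. Speed limits (rad/s): [2.57, 2.57, 3.14, 3.14, 3.14, 3.14].

INTERFACE

Orientations are given as [roll, pitch, yaw] about the fixed x, y, z axes, in that order (R = Rz(yaw) Ry(pitch) Rx(roll)).
In Python, from station import move_to, move_linear, move_j, command_gripper, dwell, solve_ik, state, read_camera, calibration, IKError, hand_in, look_for, landmark_of gives the robot as it stands. Calls block until the motion is done:
- move_to(position, orientation): joint-space move of the TCP to a pose.
- move_linear(position, frame=None, vel=150): straight line of the TCP; frame=None keeps the orientation; vel is the mean speed in mm/s.
- move_j(angles): joint-space move.
- command_gripper(opening, effort=None): finger opening in mm; effort is the grip in N (None keeps the last); returns when the fingers have stopped.
- dwell(seconds).
- solve_ik(position, orientation): joint angles nearest the present ones, or None.
- state(): the state.
- read_camera(name): name is "scene" or "top" or "wrist"; returns the picture (400x640x3 uint8, red, green, blue); there is no depth.
- calibration(name): a dict with "fx", "fy", "cx", "cy" (pixels), "R" (3x3) and "t" (3): a world point X has camera coordinates R X + t. Camera axes: x right, y down, z forward; pixel columns grow to the right and rows downward; lengths in mm; the calibration is good to about 2 mm. The wrist camera is an equidistant fisheye: a pixel r from the principal point sees the ray r / f radians off the axis. A picture is of the moment at which its call begins: read the wrist's pose just before it. calibration takes no time and is no camera call; for the wrist camera it gives the pose at the moment of the call.
A pose or a line that the arm cannot do raises IKError and nothing moves.
- hand_in(): hands the job in, once; it reports no verdict.
Trained networks look in the newest picture that a camera, given by its name, has taken for a name from the list of things; names that differ only in an ending like _2 or _b are one class to them, and where a whole thing is asked for, a point or a joint stands for the part that bears it (a point fixed in the world has none). Each returns a list of dicts, best first, with "confidence" (0 to 1); they miss things now and then, are a little off and sometimes report something else, mostly with a low value. They report only what shows in the picture. A call takes as long as a camera call.
- look_for(thing, camera): "rect" ([centre column, centre row, width, height] as shares, 0 to 1, of the picture: columns of its width, rows of its height, round what is visible of it).
- landmark_of(thing, camera): "point" ([column, row] as shares, 0 to 1, of the picture: columns of its width, rows of its height: a listed point, or the origin of a listed thing).
The state is a dict: "clock": time; "qpos": joint angles; "joint_velocities": joint speeds; "effort": joint torques, N m; "tcp_pos": TCP position; "eef_rot": TCP orientation; "contact_force": force on the tool from outside, world axes, zero at the start; "ft_torque": the same for the moment, N m; "gripper_width": finger opening in mm.
Only numpy, scipy, OpenCV 4.12 (cv2) and the standard library are available. Lean on these libraries where they do the work, as an engineer would, in place of code of your own. Each camera call takes 0.05 s, during which the arm holds its last target.

TASK

Two tab-locked selector knobs stand on the bench, each with a sample of the polishing tool it drives lying in the tray in front of its box. On the one with the tapered felt bob, pinch both side tabs of the knob together and turn it clockwise from the round dot all the way to the bar mark, then let go so that it locks there. Leave the selector with the flat disc wheel at its dot.

Things in the scene. Friction and masses are not known exactly. Their poses are not given: they have to be found in the camera images.
- bob_selector_grip (a point): Knob to turn, on the fixed grey box whose front tray holds a tapered felt bob (48 mm wide, top 52 above bench). Black, 39 diameter, a ribbed grey tab on two opposite sides: 16 wide, 9 to 42 above the top plate; 58 over the tabs, 42 with both pressed in. Point: on the knob's axis, half-way up the tabs, 72 above the bench, turning with it; z up, x along the pointer, y through the tabs.
- bob_selector (a joint): Its angle, rad: 0 = pointer at round dot (away from the tray), growing clockwise seen from above to a hard stop at 1.047, the bar mark. Starts at 0 to 0.1; about 0.17 play while locked. Free only while both tabs are 5 mm in; each has its own spring, 3 N to start, 8 N fully in (8 mm). Turns lightly (0.03 N m), stays where left; tabs spring out within 0.17 of the stop.
- disc_selector_grip (a point): Same point on the other selector, to be left alone: same build, but its tray holds a flat brown brush wheel (68 mm wide, 20 thick). Both boxes: 104 x 104 mm, top plate 45 above the bench, knob top 48 above the plate, tray's centre 94 from the knob's axis, opposite the dot; a notched steel ring, 72 wide and 5 high, lies on the plate under the tabs. Either may stand left, turned up to 0.35 rad.
- disc_selector (a joint): Angle of the other selector's knob, rad, measured in the same way; it must stay near 0, within its locked play.

How it is judged:
By the outcome, as a careful person would: the job done as asked, in the order asked, and still so for the second after the job is handed in, with the robot touching nothing.
It also fails if it takes over 32 s, if anything falls off the work surface, if the arm or the gripper's body presses on something with over 40 N, if the wrist force passes 120 N, or if a joint passes its speed limit or range.

## Working session

There is one attempt and no reset: what is moved stays moved. The work goes in short steps, each a Python script; the robot and the scene stay as the last script left them, time stands still between calls to the robot, and variables do not carry over. Pictures are saved under pics/ and viewed, and the job is handed in when it is done.

```bash
mkdir -p pics; ls; python3 - <<'E'
from station import *
import cv2
s=state();print(s['clock'],s['tcp_pos'],s['eef_rot'],s['gripper_width'])
for n in ["scene","top","wrist"]:
    im=read_camera(n);cv2.imwrite(f"pics/{n}0.png",im[:,:,::-1])
    for t in ["bob_selector_grip","disc_selector_grip"]:
        print(n,t,[(round(d['confidence'],2),[round(p*k,1) for p,k in zip(d['point'],(640,400))]) for d in landmark_of(t,n)])
    print(calibration(n))
print(state()['clock'])
E
```

```text
pics
0.0 [ 203.90497847 -537.14485775  249.48225947] [-1.5926657   1.56899701  1.9117193 ] 85.3865220150741
scene bob_selector_grip []
scene disc_selector_grip [(0.67, [239.3, 244.2])]
{'fx': 405.5499125915836, 'fy': 405.5499125915836, 'cx': 321.5050685458566, 'cy': 197.83952004756176, 'R': array([[-0.78111343, -0.6241826 ,  0.01605909],
       [-0.26091386,  0.30292985, -0.91660104],
       [ 0.56726164, -0.72015942, -0.39948046]]), 't': array([404.83397698, 252.88431863, 563.09986229])}
top bob_selector_grip [(0.82, [411.9, 202.4])]
top disc_selector_grip [(0.87, [224.6, 187.4])]
{'fx': 467.03845982959206, 'fy': 467.03845982959206, 'cx': 321.08587523523283, 'cy': 206.52089426114242, 'R': array([[ 0.0199409 , -0.9997565 ,  0.00944967],
       [-0.99184401, -0.02097139, -0.12572057],
       [ 0.12588813, -0.00686562, -0.99202069]]), 't': array([-39.2330177 , 542.25219008, 969.33364832])}
wrist bob_selector_grip []
wrist disc_selector_grip []
{'fx': 309.70691628693146, 'fy': 309.70691628693146, 'cx': 322.1879409817183, 'cy': 197.41594179179276, 'R': array([[ 3.55765959e-01, -9.34575054e-01, -2.26934327e-04],
       [-8.85399505e-01, -3.37123944e-01,  3.20023690e-01],
       [-2.99162662e-01, -1.13652607e-01, -9.47409514e-01]]), 't': array([-574.23538045,  -42.0847019 ,  381.28991751])}
0.45
```

View pics/top0.png

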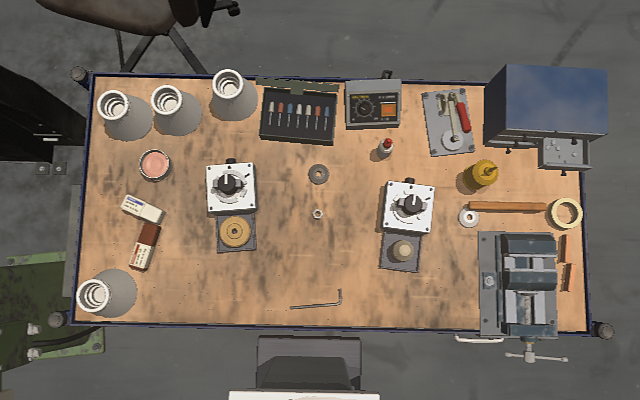

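View pics/scene0.png

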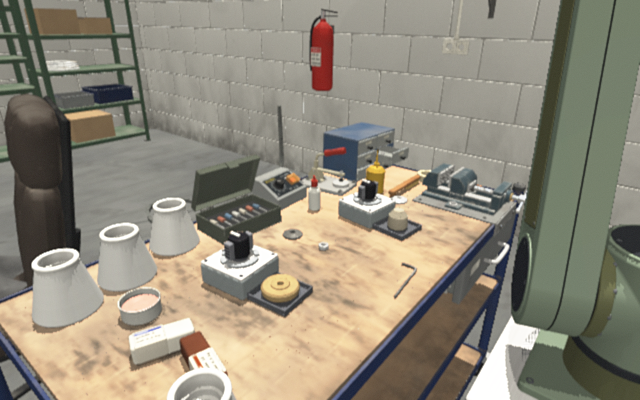

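```bash
python3 - <<'E'
import cv2
im=cv2.imread('pics/top0.png')
cv2.imwrite('pics/topzoom.png',cv2.resize(im[130:330,170:490],(800,500),interpolation=cv2.INTER_CUBIC))
E
```

```text
(no output)
```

View pics/topzoom.png

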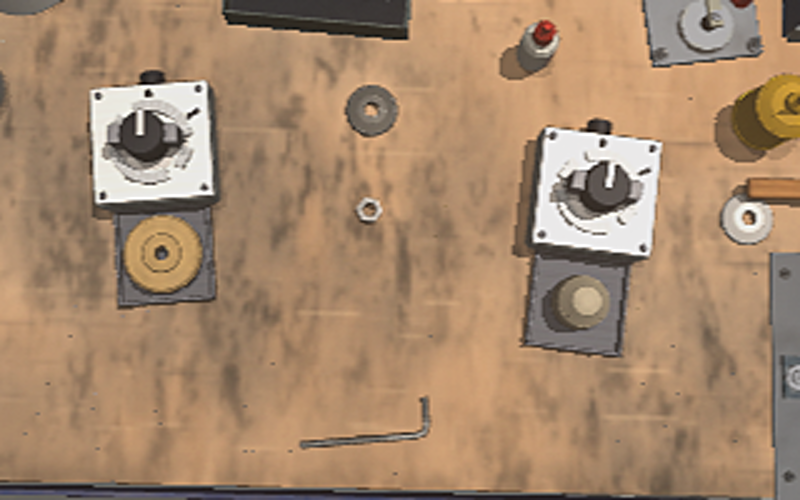

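```bash
cat > h.py <<'E'
from station import *
import numpy as np, cv2
from scipy.spatial.transform import Rotation as Ro
def ray(name,uv,c=None):
    c=c or calibration(name)
    x=(uv[0]-c['cx'])/c['fx'];y=(uv[1]-c['cy'])/c['fy']
    if name=='wrist':
        r=np.hypot(x,y);d=np.array([np.sin(r)*x/r,np.sin(r)*y/r,np.cos(r)])
    else: d=np.array([x,y,1.])
    return -c['R'].T@c['t'],c['R'].T@d
def atz(name,uv,z,c=None):
    o,d=ray(name,uv,c);return o+d*(z-o[2])/d[2]
def orient(a): # tool x down, tool y at world angle a
    x=np.array([0,0,-1.]);y=np.array([np.cos(a),np.sin(a),0]);z=np.cross(x,y)
    return Ro.from_matrix(np.c_[x,y,z]).as_euler('xyz')
E
python3 - <<'E'
from h import *
for n,p in [('bob',(411.9,202.4)),('disc',(224.6,187.4))]: print(n,atz('top',p,72))
q=[(543,127),(662,146),(650,260),(530,245)]
P=np.array([atz('top',(170+a*.4,130+b*.4),45)[:2] for a,b in q]);print(P,P.mean(0))
for i in range(4):
    d=P[(i+1)%4]-P[i];print(np.hypot(*d),np.degrees(np.arctan2(d[1],d[0])))
b=atz('top',(170+583*.4,130+300*.4),40);print('bob tool',b)
s=state();print(Ro.from_euler('xyz',s['eef_rot']).as_matrix())
for a in (1.4,1.5,1.6,-1.6):print(solve_ik([P.mean(0)[0],P.mean(0)[1],230],orient(a)),orient(a))
E
```

```text
bob [ 550.76946713 -215.98812111   72.        ]
disc [573.9210727  173.11424848  72.        ]
[[ 600.17614765 -168.64011107]
 [ 585.86233502 -270.74440723]
 [ 487.89185215 -259.52051611]
 [ 498.5080067  -157.83622147]] [ 543.10958538 -214.18531397]
103.10272802752513 -97.98018322375844
98.61131398543756 173.46445929895276
102.2369723467054 84.03973662683897
102.24057371518015 -6.065841725959183
bob tool [ 453.20151601 -203.59446182   40.        ]
[[-1.33799184e-05  3.54855121e-01 -9.34921303e-01]
 [ 8.71932678e-05 -9.34921299e-01 -3.54855121e-01]
 [-9.99999996e-01 -8.62667761e-05 -1.84318068e-05]]
[-0.39534143  0.34660775  1.57665774  0.          1.21832716 -1.79534143] [0.17079633 1.57079633 0.        ]
[-0.39534143  0.34660775  1.57665774  0.          1.21832716 -1.89534143] [0.07079633 1.57079633 0.        ]
[-0.39534143  0.34660775  1.57665774  0.          1.21832716 -1.99534143] [-0.02920367  1.57079633  0.        ]
[-0.39534143  0.34660775  1.57665774  0.          1.21832716  1.20465857] [-3.11238898  1.57079633  0.        ]<sys>:0: UserWarning: Gimbal lock detected. Setting third angle to zero since it is not possible to uniquely determine all angles.
```

```bash
python3 - 2>/dev/null <<'E'
from h import *
move_to([549,-215,215],orient(1.41))
c=calibration('wrist');im=read_camera('wrist');cv2.imwrite('pics/w1.png',im[:,:,::-1])
import pickle;pickle.dump(c,open('c1.pkl','wb'))
for d in landmark_of('bob_selector_grip','wrist'):
    p=np.array(d['point'])*(640,400);print(d['confidence'],p,atz('wrist',p,72,c))
s=state();print(s['clock'],s['tcp_pos'])
cv2.imwrite('pics/t1.png',read_camera('top')[130:330,170:490,::-1])
E
```

```text
0.75 [323.584 185.2  ] [ 545.3807839  -212.95705648   72.        ]
2.275 [ 548.6949157  -215.81820267  215.09477285]
```

View pics/w1.png

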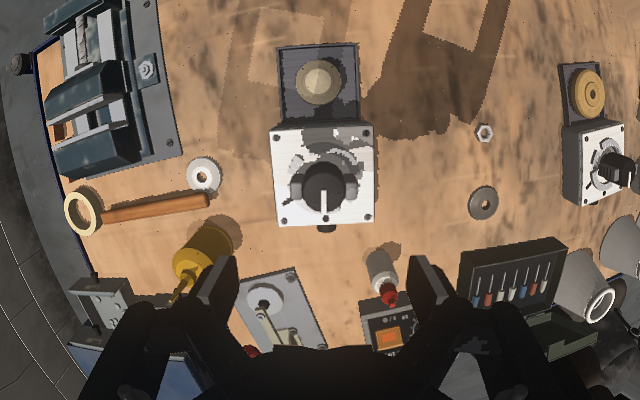

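```bash
python3 - <<'E'
import cv2
im=cv2.imread('pics/w1.png')
cv2.imwrite('pics/w1z.png',cv2.resize(im[110:240,255:395],None,fx=4.5,fy=4.5,interpolation=cv2.INTER_CUBIC))
E
```

```text
(no output)
```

View pics/w1z.png

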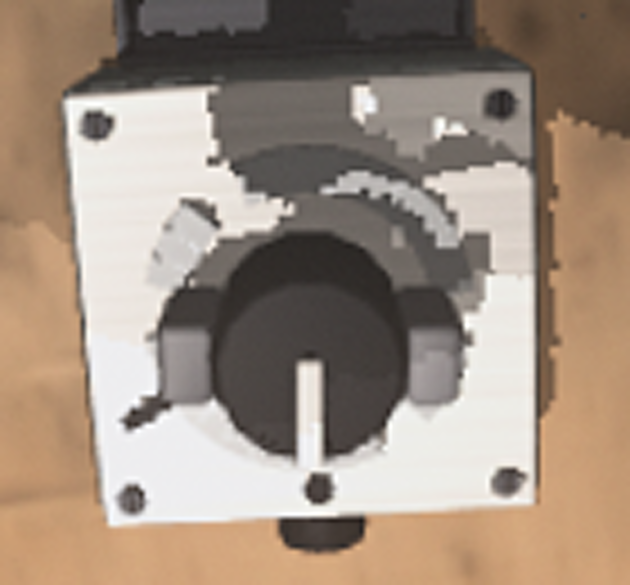

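```bash
python3 - <<'E'
from h import *
import pickle;c=pickle.load(open('c1.pkl','rb'))
g=lambda p,z:atz('wrist',(255+(p[0]-2)/4.5,110+(p[1]-2)/4.5),z,c)[:2]
ang=lambda d:round(float(np.arctan2(d[1],d[0])),3)
S=np.array([g(p,45) for p in [(97,125),(500,104),(508,481),(132,498)]]);print('screws',S,S.mean(0))
K=np.array([g(p,45) for p in [(65,95),(533,72),(538,505),(108,525)]]);print('corners',K,K.mean(0))
for Q in(S,K):
  for i in range(4): d=Q[(i+1)%4]-Q[i];print(np.hypot(*d).round(1),ang(d))
print('dot',g((318,488),45))
a,b=g((308,360),93),g((311,463),93);print('pointer',ang(b-a))
l,r=g((160,366),87),g((463,362),87);print('tabs',(l+r)/2,np.hypot(*(l-r)),ang(l-r),ang(r-l))
print('knobtop',g((312,368),93),np.hypot(*(g((217,368),93)-g((407,368),93))))
print('cam',-c['R'].T@c['t'])
E
```

```text
screws [[ 498.47420504 -251.41147364]
 [ 507.80509665 -166.01108587]
 [ 593.64040124 -174.68525804]
 [ 583.91173885 -260.7101799 ]] [ 545.95786045 -213.20449936]
corners [[ 490.84468281 -256.99513414]
 [ 501.96216919 -158.04860343]
 [ 600.81109871 -168.36708488]
 [ 589.73298863 -267.69385391]] [ 545.83773484 -212.77616909]
85.9 1.462
86.3 -0.101
86.6 -1.683
85.9 3.033
99.6 1.459
99.4 -0.104
99.9 -1.682
99.5 3.034
dot [ 588.19810605 -218.03037779]
pointer -0.132
tabs [ 545.61719122 -212.88853118] 57.73039466519464 -1.718 1.424
knobtop [ 544.56287105 -212.65627009] 35.28601750277063
cam [ 467.3739451  -201.51934086  339.39546239]
```

```bash
python3 - 2>/dev/null <<'E'
from h import *
A=1.43
def p(t):
    s=state();print(t,round(s['clock'],2),s['tcp_pos'].round(1),s['contact_force'].round(1),s['ft_torque'].round(2),round(s['gripper_width'],1))
move_to([546,-213.2,150],orient(A));p('hover')
move_linear([546,-213.2,77],vel=80);p('down')
command_gripper(48,20);p('48')
command_gripper(42.5,20);p('42.5')
cv2.imwrite('pics/w2.png',read_camera('wrist')[:,:,::-1]);cv2.imwrite('pics/s2.png',read_camera('scene')[:,:,::-1])
E
```

```text
hover 2.69 [ 545.6 -213.4  149.6] [ 0.8 -1.1  0.4] [-0.01 -0.05  0.01] 85.3
down 3.76 [ 546.4 -213.4   77.5] [ 0.6 -0.7 -0.2] [0.02 0.01 0.  ] 85.4
48 4.22 [ 546.5 -213.6   78.1] [-1.1 -0.8  5.7] [-0.18  0.14 -0.05] 48.1
42.5 4.45 [ 546.6 -213.8   78.4] [-0.7 -1.2  6.6] [-0.17  0.29 -0.01] 42.5
```

View pics/w2.png

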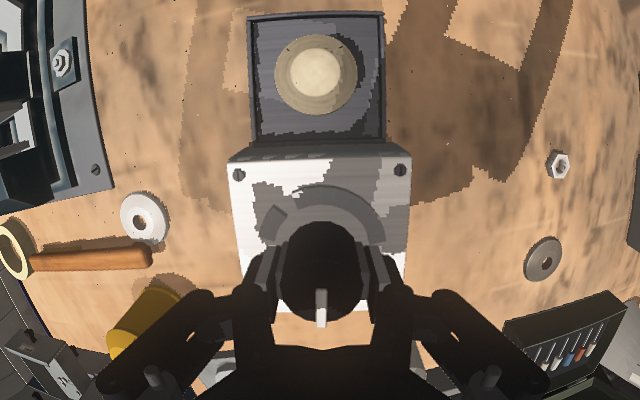

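```bash
python3 - 2>/dev/null <<'E'
from h import *
def p(t):
    s=state();print(t,round(s['clock'],2),s['tcp_pos'].round(1),s['contact_force'].round(1),s['ft_torque'].round(2),round(s['gripper_width'],1))
q0=np.array(state()['qpos']);print(q0)
for d in (.3,.6,.9,1.0,1.04):
    q=q0.copy();q[5]+=d
    move_j(q);p(d)
cv2.imwrite('pics/w3.png',read_camera('wrist')[:,:,::-1])
E
```

```text
[-3.92213402e-01  4.92371724e-01  1.76581956e+00 -6.91591786e-04
  8.80961052e-01 -1.82179847e+00]
0.3 4.94 [ 546.6 -214.    78.5] [-0.4 -1.3  1.7] [-0.2   0.07 -0.06] 42.9
0.6 5.33 [ 546.6 -214.2   78.5] [ 0.  -2.7  0.2] [-0.43  0.13 -0.04] 42.9
0.9 5.72 [ 546.6 -214.3   78.5] [-0.8 -4.5  1.6] [-0.77  0.2  -0.04] 42.4
1.0 5.97 [ 546.6 -214.4   78.5] [-1.8 -5.2  1. ] [-0.83  0.2  -0.04] 42.5
1.04 6.22 [ 546.4 -214.1   78.5] [-1.6 -4.   2. ] [-0.73  0.33  0.2 ] 42.8
```

View pics/w3.png

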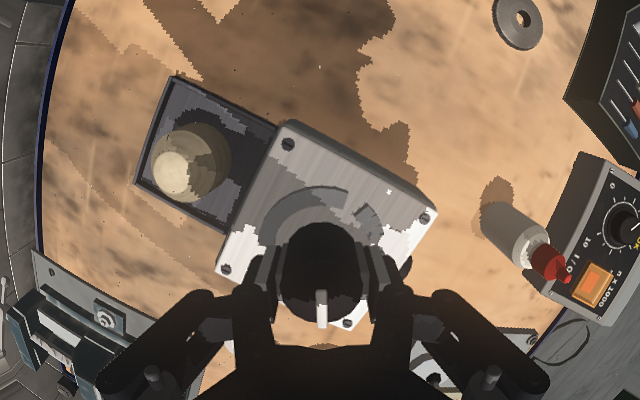

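```bash
python3 - 2>/dev/null <<'E'
from h import *
import pickle
def p(t):
    s=state();print(t,round(s['clock'],2),s['tcp_pos'].round(1),s['contact_force'].round(1),s['ft_torque'].round(2),round(s['gripper_width'],1))
command_gripper(85);p('open')
t=state()['tcp_pos'];move_linear([t[0],t[1],215],vel=150);p('up')
c=calibration('wrist');pickle.dump(c,open('c4.pkl','wb'));im=read_camera('wrist')[:,:,::-1]
cv2.imwrite('pics/w4.png',im)
cv2.imwrite('pics/w4z.png',cv2.resize(im[90:250,240:410],None,fx=3.5,fy=3.5,interpolation=cv2.INTER_CUBIC))
cv2.imwrite('pics/t4.png',cv2.resize(read_camera('top')[130:330,170:490,::-1],(800,500)))
E
```

```text
open 6.77 [ 546.8 -213.5   78.6] [0.6 0.  0.1] [0.04 0.02 0.01] 84.7
up 7.83 [ 546.2 -213.3  214. ] [-0.5 -0.2  1. ] [ 0.04 -0.03 -0.01] 84.7
```

View pics/w4z.png

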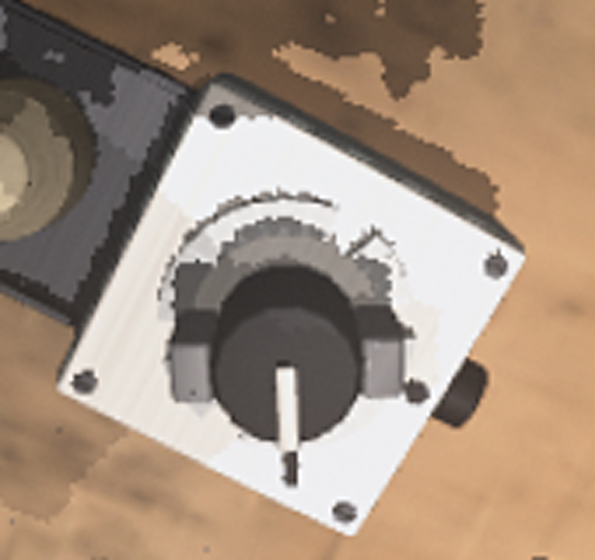

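View pics/t4.png

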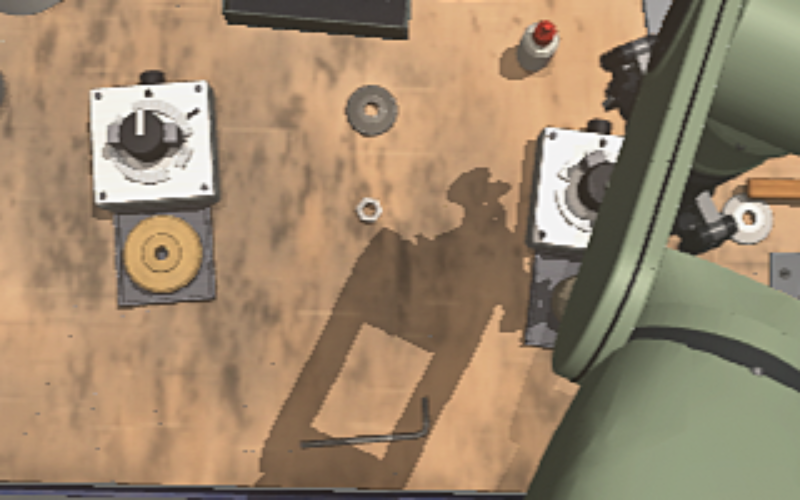

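Pointer aligned with the bar; checking angle and tab span numerically.

```bash
python3 - <<'E'
from h import *
import pickle;c=pickle.load(open('c4.pkl','rb'))
g=lambda p,z:atz('wrist',(240+(p[0]-1.5)/3.5,90+(p[1]-1.5)/3.5),z,c)[:2]
ang=lambda d:round(float(np.arctan2(d[1],d[0])),3)
S=[g(p,45) for p in [(222,116),(496,265),(344,512),(84,381)]]
print('box',ang(S[1]-S[0]),ang(S[2]-S[3]),'centre',np.mean(S,0))
print('pointer',ang(g((290,450),93)-g((286,368),93)))
l,r=g((171,371),87),g((405,367),87);print('tabs',np.hypot(*(l-r)),ang(r-l)-np.pi/2,(l+r)/2)
E
```

```text
box -0.104 -0.11 centre [ 545.8932288  -213.47528608]
pointer -1.135
tabs 57.34798586504246 -1.1617963267948965 [ 546.14445608 -212.90056098]
```

```bash
python3 - <<'E'
from station import *
hand_in();print(state()['clock'])
E
```

```text
the job is handed in; nothing more can be done
the job is handed in; nothing more can be done
```

I turned the bob selector (the right-hand box, at about x 546, y −213) clockwise from the dot to the bar mark. I pinched both tabs, turned until it reached the stop, then let go, and the job is handed in.

- **Knob angle:** from the final wrist picture the knob stands at about 1.03 to 1.05 rad (stop at 1.047), with the pointer on the bar mark. The wrist torque rose to about 0.2 N m at the end of the turn, which fits reaching the stop.
- **Lock:** the tabs measure about 57 mm across, against 58 mm when fully out, so they have sprung out.
- **Other selector:** the disc selector was never touched and still looks to be at its dot in the top picture.
- **Limits:** contact forces that I read stayed under about 7 N. The last clock reading before hand-in was about 8 s. The gripper was open and 215 mm above the bench, touching nothing.

One disagreement: the top camera's landmark put the bob knob about 5 mm from where the wrist camera saw it. I used the wrist measurement, because the screws, box corners and tabs agreed with it to within about 1 mm.

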